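Set up two stirrers in the fume cupboard

ROBOT

A 6-joint arm with a two-finger parallel gripper is mounted at the origin on the work surface. World frame = base frame: x ahead of the robot, y to its left, z up, the work surface at z = 0. Lengths are in m, angles in rad, forces in N, time in s.
With the tool pointing down it reaches from about 0.275 to 0.825 m from the base axis. Payload 4.9 kg.
Tool frame: the origin (TCP) lies on the centre line of the jaws, within the pads' length; the fingertips stand robot.tcp_to_tips ahead of it and the grasp point (between the pads) lies 8 mm behind it (robot.tcp_to_tips is the distance from the TCP to the fingertips, in m); z points along the fingers, y is the line along which they close (so a half turn about z gives the same grasp; the last joint's range is limited). The gripper opens to 85 mm and grips with 20 to 120 N. Pads are 22 mm wide; open, the fingers measure 114 mm over their backs; the gripper's body (76 mm by 85 mm) begins 54 mm behind the grasp point. The pads swing forward as they close: fully open they stand 13 mm farther back than shut.
Start: joints at [1.134, 0.326, -0.193, 1.052, 0, 1.437], TCP at [0.164, 0.525, 0.215] pointing down, gripper open.
Joint ranges: [-2.65, 2.65], [-0.97, 1.79], [-1.3, 1.35], [-1.93, 2.1], [-1.47, 1.37], [-3.14, 3.14]. Speed limits (rad/s): [2.57, 2.57, 3.14, 3.14, 3.14, 3.14].

INTERFACE

Orientations are given as a rotation vector (axis times angle).
In Python, from cell import robot gives the robot as it stands. The module is installed in compiled form; this text tells all that it offers.
- The arm moves only by the shell command python3 -m inch 'ROWS' [FORCE]. ROWS is JSON, one flat list of numbers, 7 for each row, row after row: the turn, a rotation vector about the tool's x, y, z in degrees, then the shift along the tool's x, y, z in units of 30 mm (1.0 is 30 mm), then the opening, from 0 (shut) to 1 (fully open). A call has 1 to 8 rows; each row is the pose to reach, as a shift and turn from the pose commanded when the call began, along the tool's axes at that moment; what a row does not reach only later rows make up. A row lasts 1/8 s, in which the tool goes at most 62.5 mm and 10.7 degrees, less where a joint would pass 70% of its speed; a pose out of reach is approached as far as the arm can. A call with a gripper value outside its range is refused whole. The fingers move at their own pace and stop on an object; FORCE is the grip in N (left out, the last holds). Time passes only in rows, so rows that repeat a pose let the fingers close. It gives the time, the measured TCP pose, the force, the opening and the grip force at its end, in the units of the state.
- robot.read_state(): the state, without advancing time (a new reading comes with each control period).
- robot.capture(name): name is "side" or "top"; returns the picture (480x640x3 uint8, red, green, blue); there is no depth.
- robot.camera_info(name): a dict with "mtx" (3x3 intrinsics, pixels), "xyz" and "attitude" of the camera in the world. Camera axes: x right, y down, z forward; pixel columns grow to the right and rows downward; lengths in m; the calibration is good to about 2 mm. A picture is of the moment at which its call begins. camera_info takes no time and is no camera call.
- robot.sign_off(): hands the job in; it is judged then, once.
Trained networks look in the newest picture that a camera, given by its name, has taken for a name from the list of things; names that differ only in an ending like _2 or _b are one class to them, and where a whole thing is asked for, a point or a joint stands for the part that bears it (a point fixed in the world has none). Each returns a list of dicts, best first, with "confidence" (0 to 1); they miss things now and then, are a little off and sometimes report something else, mostly with a low value. They report only what shows in the picture. A call takes as long as a camera call. They do not tell look-alikes from the thing itself.
- robot.trace(camera, query): "pixels" (480x640 bool, what is visible of it) and "rect" ([left, top, width, height] in pixels, round what is visible of it).
- robot.tip_of(camera, query): "xy" ([column, row] in pixels: a listed point, or the origin of a listed thing).
The state is a dict: "clock": time; "qpos": joint angles; "dq": joint speeds; "tau": joint torques, N m; "position": TCP position; "eef_rot": TCP orientation; "contact_force": force on the tool from outside, world axes, zero at the start; "moment": the same for the moment, N m; "opening": opening from 0.0 (shut) to 1.0 (fully open); "grasp_force": force on a finger pad.
Only numpy, scipy, OpenCV 4.12 (cv2) and the standard library are available. Lean on these libraries where they do the work, as an engineer would, in place of code of your own. Each camera call takes 0.05 s, during which the arm holds its last target. There are 200 camera calls.

TASK

Set the fume cupboard up for the run: centre the aluminium heating block on the blue stirrer's plate and then gently lower the round-bottomed flask into its well, and centre the steel beaker on the white stirrer's plate. Stand the blue-capped clear bottle on the bench between the two stirrers, midway and level with the centres of their plates, and the amber bottle in front of it (towards the control panels), also midway between the stirrers, leaving a gap of about 3 cm between the two bottles. Leave everything upright, and leave the jar, the vial rack and the timer where they stand.

Things in the scene. Friction and masses are not known exactly. Their poses are not given: they have to be found in the camera images.
- blue_stirrer: Blue hotplate stirrer, fixed, aluminium round plate 135 mm wide, top 90 mm above bench, two blue knobs. Origin: on the bench under the plate's centre; x towards its control panel, y sideways, z up. Case x -85..165, y -75..75 mm, 68 mm high. Left or right of the white one: plates about 270 mm apart, 120 mm bench strip between the cases, both panels facing roughly world +x (within 0.12 rad).
- white_stirrer: White stirrer, fixed, white ceramic round plate 125 mm wide, top 80 mm above bench, one grey knob. Origin: on the bench under the plate's centre; x towards its sloping control panel, y sideways, z up. Case x -85..165, y -75..75 mm, 58 mm high.
- block: Heating block: round aluminium block, 58 mm diameter, 40 mm high, bowl-shaped well in its top (46 mm wide at the mouth, closed below), about 0.22 kg. Origin: centre of its underside, z up. A flask seated in the well has its lowest point 19.5 mm above the block's underside. Starts on the bench.
- flask: Round-bottomed glass flask, about 0.07 kg: ball 41 mm, upright neck 21 mm diameter from 41 to 78 mm above the ball's lowest point, red stopper as wide as the neck from 78 to 91 mm (top). Origin: lowest point of the ball, z up the neck. Weighted low, rights itself in a round seat. Starts in a loose cork ring (72 mm diameter, 22 mm high) on the bench, origin 14 mm above the bench.
- beaker: The stainless-steel beaker: open, straight-sided, 52 mm outside diameter (55 mm over the rolled rim at the top), 65 mm high, wall 2 mm, about 0.09 kg. Origin at the centre of its underside, z up.
- clear_bottle: The clear glass bottle with the blue cap: body 46 mm diameter and 55 mm high, sloping shoulder, screw cap 38 mm diameter from 67 to 91 mm (its top), white paper band, about 0.13 kg. Origin at the centre of its underside, z up.
- amber_bottle: The amber (brown) glass bottle with the black cap: body 42 mm diameter and 63 mm high, sloping shoulder, screw cap 29 mm diameter from 76 to 100 mm (its top), white paper band, about 0.12 kg. Origin at the centre of its underside, z up.
- jar: Bystander, to be left: white plastic jar with a pink lid, 47 mm diameter, 62 mm high. Origin at the centre of its underside.
- vial_rack: Bystander, to be left: green rack of six small glass vials with white caps, 48 mm (its x) by 70 mm (its y), 50 mm high. Origin at the centre of its underside.
- timer: Bystander, to be left: square white bench timer with a grey display, 62 x 62 mm, 16 mm high. Origin at the centre of its underside.
Not all that is in view belongs to the job. Leave any purple or yellow look-alike of the block alone.

How it is judged:
By the outcome, as a careful person would: the job done as asked, in the order asked, and still so for the second after the job is handed in, with the robot touching nothing.
It also fails if it takes over 118 s, if anything falls off the work surface, if the arm or the gripper's body presses on something with over 40 N, if the wrist force passes 120 N, or if a joint passes its speed limit or range.

## Working session

There is one attempt and no reset: what is moved stays moved. The work goes in short steps, Python scripts to look and compute and a shell command to move; the robot and the scene stay as the last step left them, time stands still between calls to the robot, and variables do not carry over. Pictures are saved under pics/ and viewed, at most 14 in all, crops included, and the job is handed in when it is done.

```bash
mkdir -p pics; ls; python3 - <<'E'
from cell import robot
import cv2
print(robot.tcp_to_tips); s=robot.read_state(); print(s['clock'],s['position'],s['eef_rot'],s['opening'])
for c in("side","top"):
    i=robot.camera_info(c);print(c,i)
    cv2.imwrite(f"pics/{c}0.png",robot.capture(c)[:,:,::-1])
E
```

```text
pics
0.011
0.0 [0.16373476 0.52443843 0.21441393] [-4.73758528e-01 -3.10516595e+00  2.52827029e-03] 1.0009311699811183
side {'mtx': array([[527.45804024,   0.        , 311.44612123],
       [  0.        , 527.45804024, 238.34397817],
       [  0.        ,   0.        ,   1.        ]]), 'xyz': array([ 0.00281192, -0.70671797,  0.83552117]), 'attitude': array([-2.233806  ,  0.7354136 , -0.30205114])}
top {'mtx': array([[613.28607301,   0.        , 317.53299482],
       [  0.        , 613.28607301, 238.30888474],
       [  0.        ,   0.        ,   1.        ]]), 'xyz': array([ 0.33499445, -0.02260532,  1.41763221]), 'attitude': array([-2.17262585,  2.15250167, -0.11448358])}
```

View pics/top0.png

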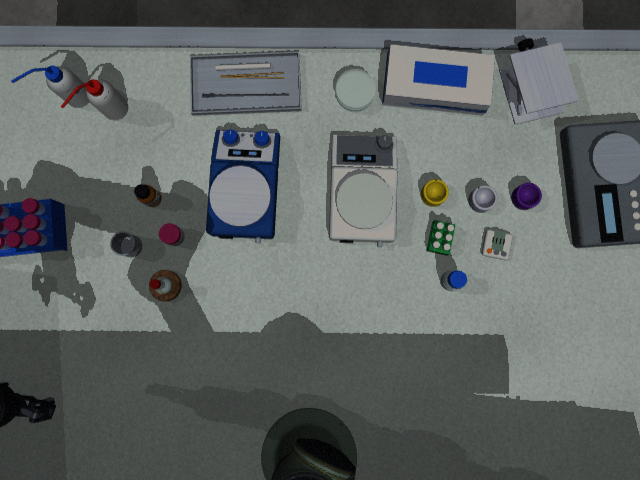

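View pics/side0.png

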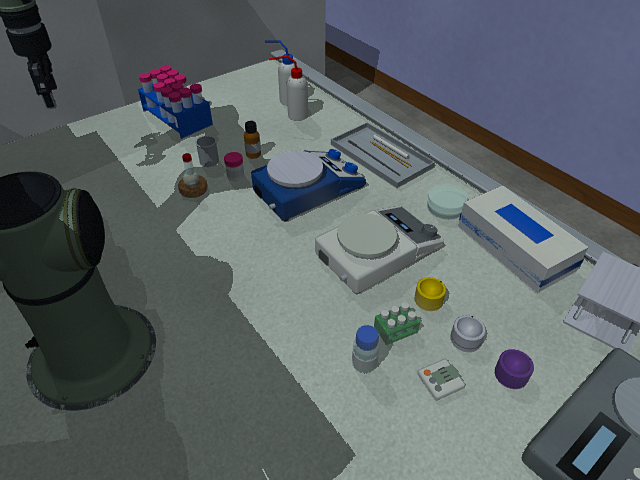

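The top view shows the amber bottle (147,195), beaker (126,244), jar (170,234) and flask (163,285). It also shows the blue plate (241,196), white plate (364,200), aluminium block (483,198), with yellow and purple look-alikes on either side of it, and the clear bottle (456,280).

```bash
cat > h.py <<'E'
from cell import robot
import numpy as np, cv2
from scipy.spatial.transform import Rotation as R
from scipy.optimize import least_squares
def proj(c,p):
    i=robot.camera_info(c); w=R.from_rotvec(i['attitude'])
    q=w.inv().apply(np.atleast_2d(p)-i['xyz'])@i['mtx'].T
    return q[:,:2]/q[:,2:]
def ray(c,uv,z):
    i=robot.camera_info(c); d=R.from_rotvec(i['attitude']).apply(np.linalg.inv(i['mtx'])@[*uv,1])
    return (i['xyz']+d*(z-i['xyz'][2])/d[2])[:2]
def plan(p,yaw=None):
    "rows for TCP target p, in current tool axes, units 30mm; yaw = world angle of tool y (closing line)"
    s=robot.read_state(); r=R.from_rotvec(s['eef_rot'])
    d=r.inv().apply(np.array(p)-s['position'])/.03
    print('t',round(s['clock'],2),'pos',s['position'].round(4),'shift',d.round(3),end=' ')
    if yaw is not None:
        # tool down: z=-Z, y=(cos yaw,sin yaw,0)
        c=[]
        for k in(0,np.pi):
            y=np.array([np.cos(yaw+k),np.sin(yaw+k),0]);z=np.array([0,0,-1.]);x=np.cross(y,z)
            c.append(np.degrees((r.inv()*R.from_matrix(np.c_[x,y,z])).as_rotvec()))
        c.sort(key=np.linalg.norm); print('turn',c[0].round(1),end='')
    print()
E
python3 - <<'E'
from h import *
s=robot.read_state();print(R.from_rotvec(s['eef_rot']).as_matrix().round(3))
Z=dict(flask=.014)
robot.capture('top');robot.capture('side')
for n in "blue_stirrer white_stirrer block flask beaker clear_bottle amber_bottle jar vial_rack timer".split():
    for c in('top','side'):
        t=robot.tip_of(c,n)
        print(n,c,[(round(d['confidence'],2),np.round(d['xy'],1).tolist(),ray(c,d['xy'],Z.get(n,0)).round(4).tolist()) for d in t[:4]])
E
```

```text
[[-0.954  0.298 -0.001]
 [ 0.298  0.954 -0.001]
 [ 0.    -0.002 -1.   ]]
blue_stirrer top [(0.88, [242.8, 203.0], [0.5735, 0.1603])]
blue_stirrer side [(0.79, [295.6, 196.8], [0.5716, 0.1516]), (0.26, [462.5, 340.3], [0.5783, -0.3931])]
white_stirrer top [(0.67, [362.5, 206.7], [0.5672, -0.12])]
white_stirrer side [(0.96, [366.2, 257.2], [0.5755, -0.1152])]
block top [(0.9, [477.3, 202.2], [0.5802, -0.3883]), (0.86, [433.4, 195.4], [0.5954, -0.2859]), (0.59, [520.3, 197.8], [0.5915, -0.489])]
block side [(0.9, [463.8, 336.7], [0.5866, -0.3889]), (0.88, [508.0, 376.3], [0.5847, -0.4949]), (0.71, [428.2, 297.9], [0.6013, -0.2799]), (0.39, [236.2, 175.4], [0.4975, 0.3185])]
flask top [(0.61, [447.7, 281.1], [0.3947, -0.3137]), (0.54, [163.4, 283.6], [0.3829, 0.3358]), (0.25, [152.5, 199.2], [0.5782, 0.3684])]
flask side [(0.63, [193.5, 186.1], [0.3799, 0.3274])]
beaker top [(0.93, [132.0, 242.5], [0.4781, 0.4161])]
beaker side []
clear_bottle top [(0.95, [449.1, 280.5], [0.3967, -0.3198])]
clear_bottle side [(0.87, [364.9, 365.5], [0.3933, -0.325])]
amber_bottle top [(0.2, [165.8, 281.9], [0.3874, 0.334])]
amber_bottle side [(0.91, [257.5, 155.2], [0.5915, 0.3633])]
jar top [(0.62, [174.5, 234.7], [0.4973, 0.3177])]
jar side [(0.59, [236.1, 174.5], [0.4993, 0.3221])]
vial_rack top [(0.57, [443.0, 238.4], [0.4943, -0.3071])]
vial_rack side [(0.97, [396.3, 329.4], [0.4948, -0.2994])]
timer top [(0.82, [498.0, 245.8], [0.4782, -0.4343]), (0.16, [174.7, 235.0], [0.4966, 0.3172])]
timer side [(0.67, [439.1, 378.7], [0.4821, -0.4249])]
```

```bash
cat >> h.py <<'E'
PROF=dict(block=[(29,0),(29,40)],beaker=[(26,0),(26,60),(27.5,65)],clear_bottle=[(23,0),(23,55),(19,67),(19,91)],
 amber_bottle=[(21,0),(21,63),(14.5,76),(14.5,100)],jar=[(23.5,0),(23.5,62)],
 flask=[(20.5*np.sin(a),20.5-20.5*np.cos(a)) for a in np.linspace(.1,2.6,9)]+[(10.5,41),(10.5,91)])
A=np.linspace(0,2*np.pi,40,endpoint=False)
def sil(c,n,x,y,z=0,S=4):
    m=np.zeros((480*S,640*S),np.uint8); pr=PROF[n]
    for a,b in zip(pr[:-1],pr[1:]):
        P=np.array([[x+r*np.cos(t)/1e3,y+r*np.sin(t)/1e3,z+h/1e3] for r,h in(a,b) for t in A])
        cv2.fillConvexPoly(m,cv2.convexHull(np.round(proj(c,P)*S+S/2).astype(np.int32)),255)
    return cv2.resize(m,(640,480),interpolation=cv2.INTER_AREA)/255.
def fit(n,x,y,z=0,cams=('top','side'),take=True):
    from scipy.optimize import minimize
    out=[]; M={}
    for c in cams:
        if take: robot.capture(c)
        s=sil(c,n,x,y,z); best=None
        for d in robot.trace(c,n):
            k=(s*d['pixels']).sum()/(s+d['pixels']).clip(0,1).sum()
            if best is None or k>best[0]: best=(k,d['pixels'],d['confidence'])
        if best and best[0]>.25: M[c]=best[1]
    if not M: return print(n,'not seen')
    f=lambda p:sum(np.abs(sil(c,n,x+p[0],y+p[1],z)-m).sum()/m.sum() for c,m in M.items())
    r=minimize(f,[0,0],method='Nelder-Mead',options=dict(initial_simplex=[[-.003,-.003],[.006,0],[0,.006]],xatol=2e-4,fatol=1e-3))
    print(n,(r.x+[x,y]).round(4),'err',round(r.fun/len(M),3),list(M)); return r.x+[x,y]
def plate(c,x,y,z,rad):
    "circle of largest outline contrast near x,y"
    g=cv2.GaussianBlur(cv2.cvtColor(robot.capture(c),cv2.COLOR_RGB2LAB).astype(np.float32),(0,0),1)
    def val(p,rr):
        P=np.c_[p[0]+rr*np.cos(A),p[1]+rr*np.sin(A),np.full(40,z)]; q=proj(c,P).astype(np.float32)
        return cv2.remap(g,q[None,:,0],q[None,:,1],cv2.INTER_LINEAR)[0]
    best=max((np.minimum(np.linalg.norm(val(p,rad+.003)-val(p,rad-.003),axis=1),25).mean(),*p)
      for p in((x+i*1e-3,y+j*1e-3) for i in range(-14,15) for j in range(-14,15)))
    print('plate',c,np.round(best,4)); return best[1:]
E
python3 - <<'E'
from h import *
plate('top',.575,.155,.09,.0675);plate('side',.575,.155,.09,.0675)
plate('top',.57,-.117,.08,.0625);plate('side',.57,-.117,.08,.0625)
for n,x,y,z in [('block',.582,-.39,0),('flask',.381,.333,.014),('beaker',.478,.416,0),('clear_bottle',.395,-.322,0),('amber_bottle',.59,.365,0),('jar',.498,.32,0)]: fit(n,x,y,z)
from scipy.optimize import minimize
for n,x,y,h in(('blue_stirrer',.573,.155,.06),('white_stirrer',.57,-.117,.05)):
    d=robot.trace('top',n)[0]['pixels'].astype(np.uint8); r=cv2.minAreaRect(np.argwhere(d)[:,::-1].astype(np.float32)); b=cv2.boxPoints(r)
    w=np.array([ray('top',p,h) for p in b]); print(n,w.round(4).tolist(),[round(np.degrees(np.arctan2(*(w[(i+1)%4]-w[i])[::-1])),1) for i in range(4)])
E
```

```text
plate top [25.     0.579  0.155]
plate side [19.9078  0.575   0.154 ]
plate top [17.3763  0.566  -0.116 ]
plate side [16.5363  0.571  -0.119 ]
block [ 0.5853 -0.3944] err 0.07 ['top', 'side']
flask [0.3796 0.3331] err 0.116 ['top', 'side']
beaker [0.4705 0.419 ] err 0.069 ['top', 'side']
clear_bottle [ 0.3963 -0.319 ] err 0.053 ['top', 'side']
amber_bottle [0.5832 0.3738] err 0.084 ['top', 'side']
jar [0.4944 0.3172] err 0.176 ['top', 'side']
blue_stirrer [[0.4817, 0.2351], [0.7338, 0.2269], [0.7251, 0.0689], [0.4734, 0.0802]] [np.float64(-1.9), np.float64(-93.2), np.float64(177.4), np.float64(86.9)]
white_stirrer [[0.4729, -0.0379], [0.7285, -0.0441], [0.7246, -0.2007], [0.4693, -0.1913]] [np.float64(-1.4), np.float64(-91.4), np.float64(177.9), np.float64(88.7)]
```

```bash
python3 - <<'E'
from h import *
C=dict(b=((.579,.155),(.575,.154),.09,.0675),w=((.566,-.116),(.571,-.119),.08,.0625)); rows=[]
for c in('top','side'):
    im=robot.capture(c)[:,:,::-1]; row=[]
    for k,(p,q,z,r) in C.items():
        S=4;u=proj(c,[[*p,z]])[0].astype(int); o=u-[48,36]; I=cv2.resize(np.ascontiguousarray(im[o[1]:o[1]+72,o[0]:o[0]+96]),None,fx=S,fy=S,interpolation=2)
        for pp,col in((p,(0,0,255)),(q,(0,200,0))):
            P=proj(c,np.c_[pp[0]+r*np.cos(A),pp[1]+r*np.sin(A),A*0+z]); cv2.polylines(I,[np.round((P-o)*S+S/2).astype(np.int32)],True,col,1)
        row.append(I)
    rows.append(np.hstack(row))
cv2.imwrite('pics/pl.png',np.vstack(rows))
E
```

```text
(no output)
```

View pics/pl.png

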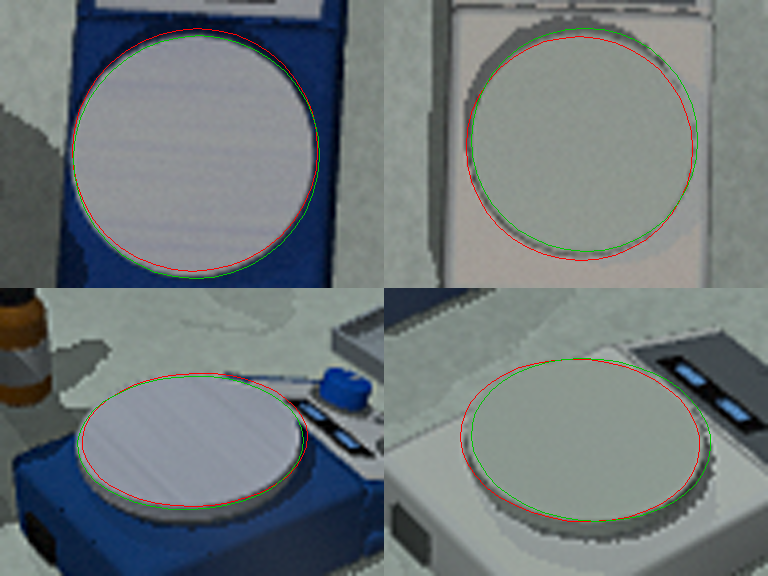

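The overlays put the plate centres at about blue (0.5755, 0.1545) and white (0.569, -0.117). I'll start with the block.

```bash
python3 -c "
from h import *
plan([.585,-.394,.21],np.pi/2)"
```

```text
t 2.8 pos [0.164  0.525  0.2152] shift [-22.529 -25.055   0.174] turn [ -0.    0.  -17.3]
```

```bash
python3 -m inch '[0,0,-17.3,-22.53,-25.05,0.17,0.85, 0,0,-17.3,-22.53,-25.05,0.17,0.85, 0,0,-17.3,-22.53,-25.05,0.17,0.85, 0,0,-17.3,-22.53,-25.05,0.17,0.85, 0,0,-17.3,-22.53,-25.05,0.17,0.85, 0,0,-17.3,-22.53,-25.05,0.17,0.85, 0,0,-17.3,-22.53,-25.05,0.17,0.85, 0,0,-17.3,-22.53,-25.05,0.17,0.85]' 40
python3 -c "
from h import *
plan([.585,-.394,.21],np.pi/2)"
```

```text
clock: 3.8
position: [0.3725, 0.07, 0.2131]
eef_rot: [0.001, 3.14, 0.0]
contact_force: [1.1, 0.3, 0.6]
opening: 0.851
grasp_force: 0.0
t 3.8 pos [0.3725 0.07   0.2131] shift [ -7.097 -15.461   0.113] turn [ 0.   0.1 -0.1]
```

```bash
python3 -m inch '[0,0,0,-7.1,-15.46,0.1,0.85, 0,0,0,-7.1,-15.46,0.1,0.85, 0,0,0,-7.1,-15.46,0.1,0.85, 0,0,0,-7.1,-15.46,0.1,0.85, 0,0,0,-7.1,-15.46,0.1,0.85, 0,0,0,-7.1,-15.46,0.1,0.85, 0,0,0,-7.1,-15.46,0.1,0.85,0,0,0,-7.1,-15.46,0.1,0.85]' 40
python3 -c "
from h import *
for c in('top','side'):robot.capture(c)
fit('block',.585,-.394,0)
plan([.585,-.394,.016],np.pi/2)"
```

```text
clock: 4.8
position: [0.5807, -0.3846, 0.2097]
eef_rot: [0.002, 3.141, -0.0]
contact_force: [1.6, -0.8, 0.9]
opening: 0.853
grasp_force: 0.0
block [ 0.5852 -0.3935] err 0.218 ['top', 'side']
t 5.1 pos [ 0.5795 -0.3815  0.2097] shift [-0.186 -0.421  6.455] turn [ 0.1 -0.  -0. ]
```

```bash
python3 -m inch '[0,0,0,-0.19,-0.42,0,0.85, 0,0,0,-0.19,-0.42,2,0.85, 0,0,0,-0.19,-0.42,4,0.85, 0,0,0,-0.19,-0.42,5.5,0.85, 0,0,0,-0.19,-0.42,6.2,0.85, 0,0,0,-0.19,-0.42,6.45,0.85, 0,0,0,-0.19,-0.42,6.45,0.6, 0,0,0,-0.19,-0.42,6.45,0.5]' 40
python3 -m inch '[0,0,0,0,0,0,0.5, 0,0,0,0,0,0,0.5, 0,0,0,0,0,-1,0.5, 0,0,0,0,0,-3,0.5, 0,0,0,0,0,-5,0.5]' 40
python3 -c "
from h import *
plan([.5755,.1545,.2],np.pi/2)"
```

```text
clock: 6.1
position: [0.5864, -0.3952, 0.0183]
eef_rot: [0.001, 3.14, -0.002]
contact_force: [-1.1, 2.3, 2.8]
opening: 0.634
grasp_force: 41.8
clock: 6.72
position: [0.5853, -0.3953, 0.1674]
eef_rot: [-0.002, -3.141, -0.0]
contact_force: [0.4, -1.7, -2.4]
opening: 0.632
grasp_force: 43.0
t 6.72 pos [ 0.5853 -0.3953  0.1674] shift [ 0.349 18.326 -1.083] turn [ 0.  -0.  -0.1]
```

```bash
python3 -m inch '[0,0,0,0.35,18.33,-1,0.5, 0,0,0,0.35,18.33,-1,0.5, 0,0,0,0.35,18.33,-1,0.5, 0,0,0,0.35,18.33,-1,0.5, 0,0,0,0.35,18.33,-1,0.5, 0,0,0,0.35,18.33,-1,0.5, 0,0,0,0.35,18.33,-1,0.5, 0,0,0,0.35,18.33,-1,0.5]' 40
python3 -m inch '[0,0,0,0,1.65,0,0.5, 0,0,0,0,1.65,0,0.5, 0,0,0,0,1.65,0,0.5]' 40
python3 -c "
from h import *
plan([.5755,.1545,.108],np.pi/2)
b=fit('block',.5755,.1545,.17)"
```

```text
clock: 7.72
position: [0.5767, 0.1057, 0.194]
eef_rot: [0.002, 3.14, -0.0]
contact_force: [1.7, 0.5, -2.7]
opening: 0.633
grasp_force: 43.1
clock: 8.1
position: [0.5766, 0.1531, 0.1934]
eef_rot: [0.001, 3.141, -0.001]
contact_force: [0.4, -0.4, -2.7]
opening: 0.636
grasp_force: 43.2
t 8.1 pos [0.5766 0.1531 0.1934] shift [0.038 0.048 2.848] turn [-0.  0. -0.]
block [0.5755 0.1539] err 1.215 ['top', 'side']
```

```bash
python3 -m inch '[0,0,0,0.04,0.03,1,0.5, 0,0,0,0.04,0.03,2,0.5, 0,0,0,0.04,0.03,2.5,0.5, 0,0,0,0.04,0.03,2.65,0.5, 0,0,0,0.04,0.03,2.75,0.5, 0,0,0,0.04,0.03,2.8,0.5, 0,0,0,0.04,0.03,2.8,0.5]'
python3 -c "
from h import *
plan([.5755,.1545,.107],np.pi/2)"
```

```text
clock: 9.18
position: [0.5758, 0.1545, 0.1101]
eef_rot: [0.001, 3.141, 0.0]
contact_force: [0.0, 0.6, -1.6]
opening: 0.633
grasp_force: 43.2
t 9.18 pos [0.5758 0.1545 0.1101] shift [0.01  0.001 0.102] turn [ 0.   0.1 -0. ]
```

```bash
python3 -m inch '[0,0,0,0,0,0.06,0.5, 0,0,0,0,0,0.09,0.5, 0,0,0,0,0,0.11,0.5, 0,0,0,0,0,0.11,0.5]'
```

```text
clock: 9.68
position: [0.576, 0.1545, 0.1081]
eef_rot: [0.001, 3.14, 0.0]
contact_force: [-3.6, -0.9, 10.0]
opening: 0.628
grasp_force: 45.8
```

```bash
python3 -m inch '[0,0,0,0,0,0,0.7, 0,0,0,0,0,0,0.85, 0,0,0,0,0,0,0.85, 0,0,0,0,0,-1,0.85, 0,0,0,0,0,-3,0.85, 0,0,0,3,2,-4,0.6, 0,0,0,5,4,-4,0.45, 0,0,0,6.5,6,-4,0.45]'
python3 -c "
from h import *
b=fit('block',.5755,.1545,.09)
fit('flask',.38,.333,.014,take=False)
plan([.3796,.3331,.2],np.pi/2)
im=robot.capture('top')[:,:,::-1]
im2=robot.capture('side')[:,:,::-1]
a=cv2.resize(np.ascontiguousarray(im[130:310,100:300]),None,fx=2,fy=2); b=cv2.resize(np.ascontiguousarray(im2[110:230,160:360]),None,fx=2,fy=2)
cv2.imwrite('pics/b1.png',np.vstack([a,b]))"
```

```text
clock: 10.68
position: [0.4349, 0.2753, 0.2228]
eef_rot: [0.003, 3.141, 0.001]
contact_force: [1.0, 1.3, -0.2]
opening: 0.451
grasp_force: 0.0
block [0.5752 0.1551] err 0.075 ['top', 'side']
flask [0.3791 0.333 ] err 0.15 ['top', 'side']
t 10.97 pos [0.4368 0.274  0.2221] shift [1.91  1.968 0.735] turn [-0.   0.  -0.1]
```

View pics/b1.png

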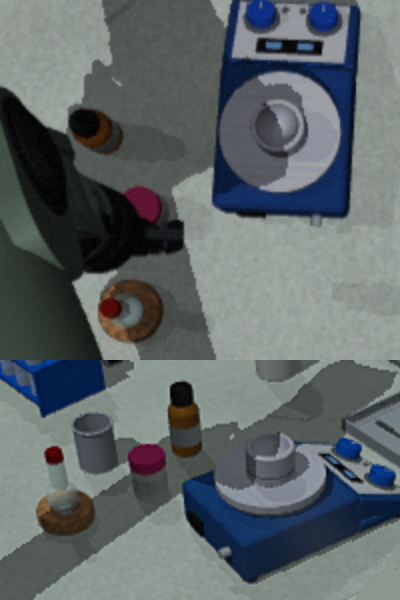

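The block sits centred on the blue plate: in the top view it is at (275,125) in the crop, with the plate at (280,130), which matches the expected parallax. The flask stands upright in its cork ring at crop (110,308).

```bash
python3 -m inch '[0,0,0,1.9,1.95,0.5,0.45, 0,0,0,1.9,1.95,0.5,0.45, 0,0,0,1.9,1.95,0.5,0.45]'
python3 -c "
from h import *
im=robot.capture('side').astype(int);m=(im[:,:,0]>100)&(im[:,:,1]<60)&(im[:,:,2]<60);m[:,:160]=0;m[:,215:]=0;m[200:]=0
p=np.argwhere(m).mean(0)[::-1];print(m.sum(),p,ray('side',p,.0985))
plan([.3796,.333,.074],np.pi/2)"
```

```text
clock: 11.45
position: [0.3789, 0.3328, 0.2066]
eef_rot: [-0.001, -3.141, 0.001]
contact_force: [1.2, 0.4, 0.5]
opening: 0.453
grasp_force: 0.0
15 [177.13333333  91.86666667] [0.50534156 0.64594245]
t 11.5 pos [0.3797 0.3325 0.207 ] shift [4.000e-03 1.900e-02 4.432e+00] turn [-0.  -0.  -0.1]
```

```bash
python3 -m inch '[0,0,0,0,0.02,1.5,0.45, 0,0,0,0,0.02,2.7,0.45, 0,0,0,0,0.02,3.7,0.45, 0,0,0,0,0.02,4.2,0.45, 0,0,0,0,0.02,4.43,0.45, 0,0,0,0,0.02,4.43,0.45, 0,0,0,0,0.02,4.43,0.2, 0,0,0,0,0.02,4.43,0]' 20
python3 -m inch '[0,0,0,0,0,0,0, 0,0,0,0,0,0,0, 0,0,0,0,0,-0.5,0, 0,0,0,0,0,-1.5,0, 0,0,0,0,0,-3,0, 0,0,0,0,0,-5,0, 0,0,0,0,0,-6,0, 0,0,0,0,0,-6,0]'
python3 -c "
from h import *
plan([.5753,.155,.25],np.pi/2)
a=cv2.resize(np.ascontiguousarray(robot.capture('side')[60:220,120:340,::-1]),None,fx=2,fy=2);cv2.imwrite('pics/f1.png',a)"
```

```text
clock: 12.5
position: [0.3798, 0.334, 0.0752]
eef_rot: [0.001, 3.14, 0.001]
contact_force: [0.4, -0.6, 2.7]
opening: 0.23
grasp_force: 20.3
clock: 13.5
position: [0.3802, 0.3345, 0.2573]
eef_rot: [0.001, 3.137, 0.005]
contact_force: [0.2, 0.7, -0.8]
opening: 0.23
grasp_force: 20.1
t 13.5 pos [0.3802 0.3345 0.2573] shift [-6.506 -5.98   0.255] turn [ 0.2  0.3 -0. ]
```

View pics/f1.png

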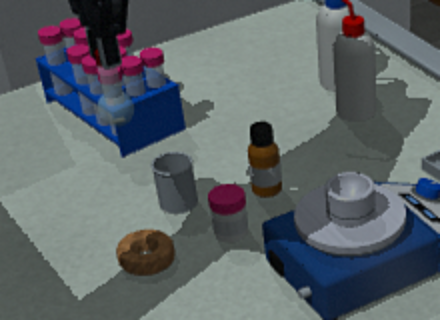

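The flask is held upright in the gripper at about (115,90) in the crop, and the cork ring stayed on the bench. I'll carry it to the block.

```bash
python3 -m inch '[0,0,0,-1.5,-1.5,0,0, 0,0,0,-3,-2.8,0,0, 0,0,0,-4.3,-4,0.2,0, 0,0,0,-5.5,-5.1,0.2,0, 0,0,0,-6.2,-5.7,0.2,0, 0,0,0,-6.5,-5.97,0.2,0, 0,0,0,-6.5,-5.97,0.2,0, 0,0,0,-6.5,-5.97,0.2,0]'
python3 -c "
from h import *
plan([.5753,.155,.170],np.pi/2)"
```

```text
clock: 14.55
position: [0.5727, 0.1552, 0.2479]
eef_rot: [0.001, -3.14, -0.0]
contact_force: [-0.8, -0.3, -1.1]
opening: 0.229
grasp_force: 20.1
t 14.55 pos [0.5727 0.1552 0.2479] shift [-0.089 -0.009  2.597] turn [ 0.  -0.1  0. ]
```

```bash
python3 -m inch '[0,0,0,-0.05,-0.01,0.7,0, 0,0,0,-0.07,-0.01,1.3,0, 0,0,0,-0.07,-0.01,1.8,0, 0,0,0,-0.07,-0.01,2.15,0, 0,0,0,-0.07,-0.01,2.35,0, 0,0,0,-0.07,-0.01,2.45,0, 0,0,0,-0.07,-0.01,2.5,0, 0,0,0,-0.07,-0.01,2.52,0]'
python3 -c "
from h import *
plan([.5753,.155,.170],np.pi/2)
o=np.array([230,140])
a=[cv2.resize(np.ascontiguousarray(robot.capture(c)[y:y+70,x:x+110,::-1]),None,fx=5,fy=4) for c,x,y in(('side',240,120),('top',190,150))];cv2.imwrite('pics/f2.png',np.vstack(a))"
```

```text
clock: 15.55
position: [0.5763, 0.154, 0.173]
eef_rot: [0.002, 3.141, 0.0]
contact_force: [0.0, -0.2, -0.5]
opening: 0.235
grasp_force: 20.1
t 15.55 pos [0.5763 0.154  0.173 ] shift [0.032 0.033 0.098] turn [ 0.   0.  -0.1]
```

View pics/f2.png

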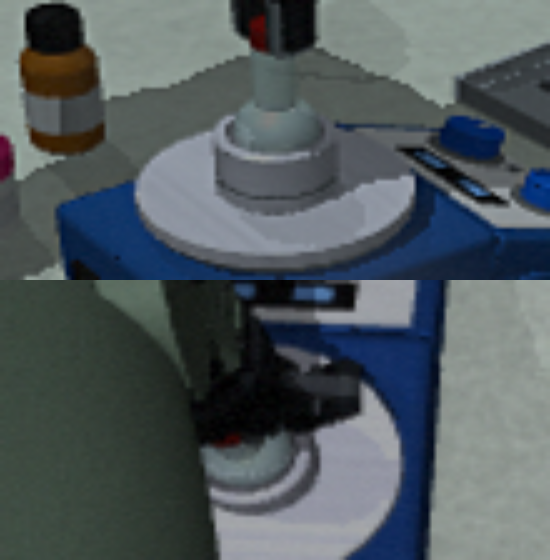

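The ball is inside the well's mouth, at (277,120) in the side crop. I'll lower it the last 3 mm slowly.

```bash
python3 -m inch '[0,0,0,0,0.01,0.03,0, 0,0,0,0,0.01,0.06,0, 0,0,0,0,0.01,0.08,0, 0,0,0,0,0.01,0.08,0]'
```

```text
clock: 16.15
position: [0.5763, 0.1545, 0.1708]
eef_rot: [0.001, 3.141, 0.001]
contact_force: [-0.7, 0.6, 3.9]
opening: 0.234
grasp_force: 20.5
```

```bash
python3 -m inch '[0,0,0,0,0,0,0.3, 0,0,0,0,0,0,0.5, 0,0,0,0,0,0,0.5, 0,0,0,0,0,-1,0.5, 0,0,0,0,0,-2.5,0.5, 0,0,0,0,0,-3,0.8, 0,0,0,2,1.5,-3,0.8, 0,0,0,3,3,-3,0.8]'
python3 -m inch '[0,0,0,1,5.8,1,0.9, 0,0,0,1,5.8,1,0.9, 0,0,0,0.9,5.8,1,0.9, 0,0,0,0.9,5.8,1,0.9]'
python3 -c "
from h import *
fit('flask',.5753,.155,.1095);fit('block',.5753,.155,.09,take=False)
plan([.4705,.419,.027],np.pi/2)
a=[cv2.resize(np.ascontiguousarray(robot.capture(c)[y:y+70,x:x+110,::-1]),None,fx=5,fy=4) for c,x,y in(('side',240,120),('top',190,150))];cv2.imwrite('pics/f3.png',np.vstack(a))"
```

```text
clock: 17.15
position: [0.4869, 0.2415, 0.2597]
eef_rot: [-0.006, -3.141, 0.0]
contact_force: [0.8, 0.7, 0.1]
opening: 0.801
grasp_force: 0.0
clock: 17.65
position: [0.4594, 0.4184, 0.2279]
eef_rot: [0.007, -3.139, 0.002]
contact_force: [-0.4, -1.3, 0.0]
opening: 0.9
grasp_force: 0.0
flask [0.5744 0.1553] err 0.241 ['top', 'side']
block [0.5748 0.1545] err 0.721 ['top', 'side']
t 17.95 pos [0.4619 0.4144 0.2306] shift [-0.283  0.153  6.788] turn [ 0.   0.  -0.2]
```

View pics/f3.png

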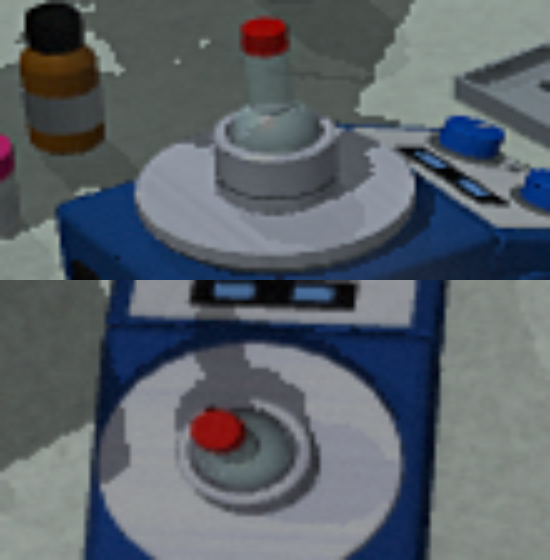

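The flask stands in the well with its stopper at (264,35) in the side crop. I'll check whether it is upright while I grasp the beaker.

```bash
python3 -m inch '[0,0,0,-0.28,0.15,1.5,0.9, 0,0,0,-0.28,0.15,3.2,0.9, 0,0,0,-0.28,0.15,5,0.9, 0,0,0,-0.28,0.15,6.2,0.9, 0,0,0,-0.28,0.15,6.75,0.9, 0,0,0,-0.28,0.15,6.78,0.8, 0,0,0,-0.28,0.15,6.78,0.5, 0,0,0,-0.28,0.15,6.78,0.4]' 25
python3 -c "
from h import *
for c,o in(('side',(240,120)),('top',(190,150))): print(((proj(c,[[.5753,.155,.13],[.5753,.155,.1945]])-o)*[5,4]).round(0))
plan([.4705,.419,.027],np.pi/2)"
```

```text
clock: 19.05
position: [0.4711, 0.421, 0.0289]
eef_rot: [0.001, 3.139, 0.003]
contact_force: [0.2, -0.8, 4.1]
opening: 0.607
grasp_force: 26.5
[[272. 129.]
 [267.  33.]]
[[238. 168.]
 [217. 144.]]
t 19.05 pos [0.4711 0.421  0.0289] shift [ 0.02  -0.065  0.063] turn [ 0.1  0.2 -0.1]
```

```bash
python3 -m inch '[0,0,0,0,0,0,0.4, 0,0,0,0,0,-1,0.4, 0,0,0,0,0,-3,0.4, 0,0,0,0.5,0,-4.8,0.4, 0,0,0,1.3,-1,-5.7,0.4, 0,0,0,1.5,-3,-5.7,0.4, 0,0,0,1.5,-5,-5.7,0.4, 0,0,0,1.5,-7,-5.7,0.4]' 
python3 -m inch '[0,0,0,0,-2,0,0.4, 0,0,0,0,-4,0,0.4, 0,0,0,0,-6,0,0.4, 0,0,0,-0.5,-8,0,0.4, 0,0,0,-1.7,-9.5,0,0.4, 0,0,0,-3.2,-10.5,0,0.4, 0,0,0,-4.2,-10.93,0,0.4, 0,0,0,-4.7,-10.93,0,0.4]' 
python3 -c "
from h import *
plan([.569,-.117,.109],np.pi/2)"
```

```text
clock: 20.05
position: [0.4243, 0.2088, 0.1985]
eef_rot: [-0.0, 3.14, 0.001]
contact_force: [0.3, 0.1, -0.1]
opening: 0.604
grasp_force: 26.7
clock: 21.05
position: [0.5668, -0.1192, 0.1978]
eef_rot: [0.004, 3.141, -0.0]
contact_force: [-1.1, 0.4, -1.3]
opening: 0.606
grasp_force: 26.7
t 21.05 pos [ 0.5668 -0.1192  0.1978] shift [-0.071  0.074  2.96 ] turn [-0.   0.  -0.1]
```

```bash
python3 -m inch '[0,0,0,-0.06,0.05,0.8,0.4, 0,0,0,-0.06,0.05,1.7,0.4, 0,0,0,-0.06,0.05,2.3,0.4, 0,0,0,-0.06,0.05,2.65,0.4, 0,0,0,-0.06,0.05,2.8,0.4, 0,0,0,-0.06,0.05,2.86,0.4, 0,0,0,-0.06,0.05,2.86,0.4, 0,0,0,-0.06,0.05,2.86,0.4]' 
python3 -c "
from h import *
plan([.569,-.117,.108],np.pi/2)"
```

```text
clock: 22.05
position: [0.5675, -0.1165, 0.1127]
eef_rot: [0.001, 3.141, -0.001]
contact_force: [-0.5, -0.2, -0.3]
opening: 0.606
grasp_force: 26.7
t 22.05 pos [ 0.5675 -0.1165  0.1127] shift [-0.05  -0.018  0.155] turn [-0.   0.1 -0. ]
```

```bash
python3 -m inch '[0,0,0,-0.04,-0.02,0.05,0.4, 0,0,0,-0.04,-0.02,0.08,0.4, 0,0,0,-0.04,-0.02,0.1,0.4, 0,0,0,-0.04,-0.02,0.12,0.4, 0,0,0,-0.04,-0.02,0.14,0.4]' 
```

```text
clock: 22.68
position: [0.5687, -0.1171, 0.1088]
eef_rot: [0.001, 3.14, -0.0]
contact_force: [-2.2, -0.3, 9.9]
opening: 0.605
grasp_force: 27.3
```

```bash
python3 -m inch '[0,0,0,0,0,0,0.7, 0,0,0,0,0,0,0.85, 0,0,0,0,0,0,0.85, 0,0,0,0,0,-1,0.85, 0,0,0,0,0,-2.8,0.85, 0,0,0,1,-1,-3,0.8, 0,0,0,2.3,-2.5,-3,0.7, 0,0,0,3.7,-4,-3,0.7]'
python3 -m inch '[0,0,0,2.05,-2.73,0,0.7, 0,0,0,2.05,-2.73,0,0.7, 0,0,0,2.05,-2.73,0,0.7]'
python3 -c "
from h import *
fit('beaker',.569,-.117,.08);fit('clear_bottle',.3963,-.319,0,take=False)
plan([.3963,-.319,.08],np.pi/2)
a=[cv2.resize(np.ascontiguousarray(robot.capture(c)[y:y+70,x:x+110,::-1]),None,fx=5,fy=4) for c,x,y in(('side',310,180),('top',310,150))];cv2.imwrite('pics/k1.png',np.vstack(a))"
```

```text
clock: 23.68
position: [0.4564, -0.2379, 0.1981]
eef_rot: [-0.001, 3.141, -0.001]
contact_force: [-0.1, -1.2, 0.4]
opening: 0.704
grasp_force: 0.0
clock: 24.05
position: [0.3942, -0.3207, 0.1979]
eef_rot: [0.009, 3.142, -0.001]
contact_force: [0.5, -0.1, 0.1]
opening: 0.702
grasp_force: 0.0
beaker [ 0.5678 -0.1184] err 0.045 ['top']
clear_bottle [ 0.396  -0.3193] err 0.696 ['top', 'side']
t 24.35 pos [ 0.3963 -0.3177  0.1978] shift [ 1.000e-03 -4.400e-02  3.928e+00] turn [0.  0.  0.1]
```

View pics/k1.png

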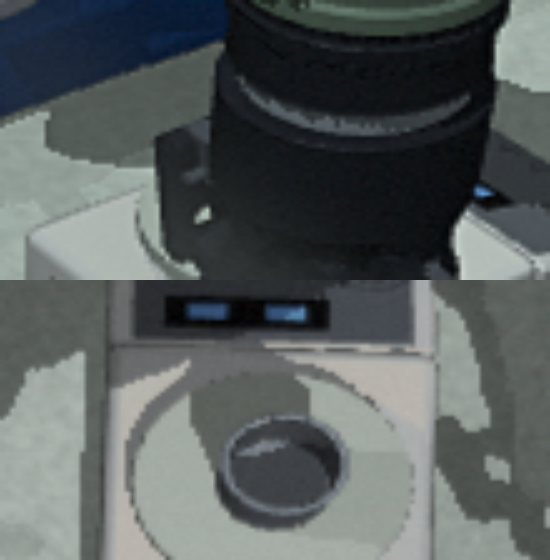

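The beaker stands upright near the plate centre, rim at (285,465) in the lower crop. Next is the clear bottle.

```bash
python3 -m inch '[0,0,0,0,-0.04,1.3,0.7, 0,0,0,0,-0.04,2.5,0.7, 0,0,0,0,-0.04,3.4,0.7, 0,0,0,0,-0.04,3.9,0.7, 0,0,0,0,-0.04,3.93,0.7, 0,0,0,0,-0.04,3.93,0.4, 0,0,0,0,-0.04,3.93,0.2, 0,0,0,0,-0.04,3.93,0.2]' 30
python3 -m inch '[0,0,0,0,0,0,0.2, 0,0,0,0,0,-0.5,0.2, 0,0,0,0,0,-2,0.2, 0,0,0,0,0,-3.7,0.2, 0,0,0,0,0,-5,0.2, 0,0,0,0,1,-5,0.2, 0,0,0,0,3,-5,0.2, 0,0,0,0,5,-5,0.2]'
python3 -c "
from h import *
plan([.572,.0188,.2],np.pi/2)"
```

```text
clock: 25.45
position: [0.396, -0.3203, 0.0807]
eef_rot: [0.001, 3.141, -0.002]
contact_force: [-0.2, 0.3, -0.1]
opening: 0.199
grasp_force: 0.0
clock: 26.45
position: [0.3957, -0.1687, 0.2311]
eef_rot: [0.004, 3.14, -0.001]
contact_force: [0.7, 0.2, -0.2]
opening: 0.2
grasp_force: 0.0
t 26.45 pos [ 0.3957 -0.1687  0.2311] shift [-5.859  6.265  1.042] turn [-0.   0.1 -0.1]
```

```bash
python3 -c "
from h import *
a=[cv2.resize(np.ascontiguousarray(robot.capture(c)[y:y+100,x:x+160,::-1]),None,fx=4,fy=3) for c,x,y in(('side',310,300),('top',400,210))];cv2.imwrite('pics/c1.png',np.vstack(a))
fit('clear_bottle',.396,-.319)"
```

```text
clear_bottle [ 0.3962 -0.3188] err 0.059 ['side']
```

View pics/c1.png

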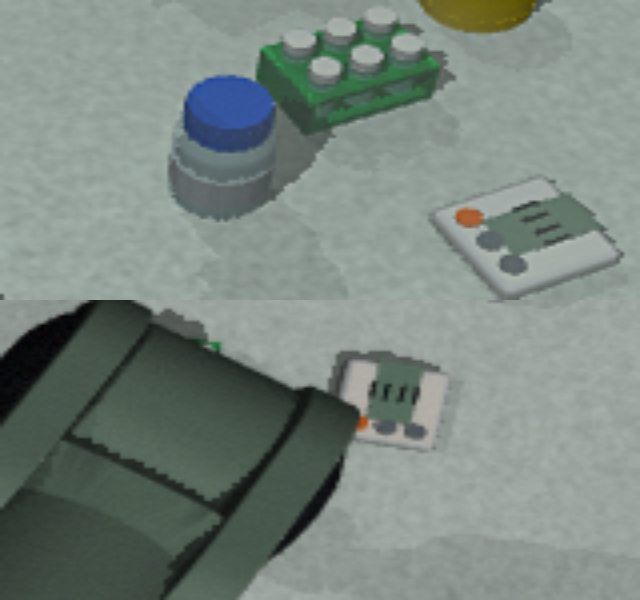

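```bash
python3 -c "
from h import *
print(((proj('side',[[.3962,-.319,z] for z in(0,.067,.091)])-[310,300])*[4,3]).round(0))
d=robot.trace('side','clear_bottle')[0];print(d['rect'],d['confidence'])
s=sil('side','clear_bottle',.3962,-.319);p=np.argwhere(s>.5);print(p.min(0)[::-1],p.max(0)[::-1])
"
```

```text
[[216. 187.]
 [225. 123.]
 [228.  98.]]
[351.5, 327.9, 27.9, 45.2] 0.96
[352 324] [379 373]
```

```bash
python3 -m inch '[0,0,0,0,-2,0,0.7, 0,0,0,0,-4,0,0.7, 0,0,0,0,-5,1,0.7, 0,0,0,0,-5,2.5,0.7, 0,0,0,0,-5,4,0.7, 0,0,0,0,-5,4.8,0.7, 0,0,0,0,-5,5,0.7, 0,0,0,0,-5,5,0.7]' 30
python3 -c "
from h import *
plan([.3963,-.319,.08],np.pi/2)
a=[cv2.resize(np.ascontiguousarray(robot.capture(c)[y:y+100,x:x+160,::-1]),None,fx=4,fy=3) for c,x,y in(('side',290,290),('top',400,210))];cv2.imwrite('pics/c2.png',np.vstack(a))"
```

```text
clock: 27.8
position: [0.3955, -0.3209, 0.0802]
eef_rot: [0.003, 3.142, -0.0]
contact_force: [1.1, -0.1, -0.8]
opening: 0.7
grasp_force: 0.0
t 27.8 pos [ 0.3955 -0.3209  0.0802] shift [-0.025  0.062  0.006] turn [-0.   0.  -0.1]
```

View pics/c2.png

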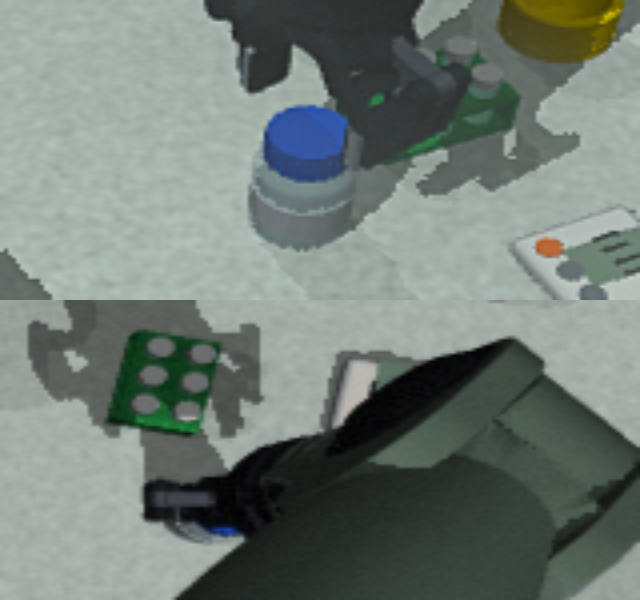

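```bash
python3 -c "
from h import *
for c,o,yo in(('side',(290,290),0),('top',(400,210),300)):
  for P in([.3955,-.3209,.0692],[.3955,-.291,.0692],[.3955,-.351,.0692],[.3955,-.291,.12],[.3962,-.319,.091],[.3962,-.319,0]): print(c,P,((proj(c,[P])[0]-o)*[4,3]+[0,yo]).round(0))
print(robot.read_state()['qpos'].round(3))
"
```

```text
side [0.3955, -0.3209, 0.0692] [307. 153.]
side [0.3955, -0.291, 0.0692] [263. 120.]
side [0.3955, -0.351, 0.0692] [353. 189.]
side [0.3955, -0.291, 0.12] [269.  66.]
side [0.3962, -0.319, 0.091] [308. 128.]
side [0.3962, -0.319, 0] [296. 217.]
top [0.3955, -0.3209, 0.0692] [225. 509.]
top [0.3955, -0.291, 0.0692] [170. 509.]
top [0.3955, -0.351, 0.0692] [280. 510.]
top [0.3955, -0.291, 0.12] [189. 506.]
top [0.3962, -0.319, 0.091] [230. 507.]
top [0.3962, -0.319, 0] [195. 512.]
[-0.826  0.387 -0.484  0.697 -0.    -0.824]
```

The fingertips show at (255,85) and (365,165) in the side crop. That is about 25 mm higher than the TCP reading implies, so they closed above the cap. I'll go lower and grip again.

```bash
python3 -m inch '[0,0,0,-0.02,0.06,0.3,0.7, 0,0,0,-0.02,0.06,0.6,0.7, 0,0,0,-0.02,0.06,0.75,0.7, 0,0,0,-0.02,0.06,0.75,0.7, 0,0,0,-0.02,0.06,0.75,0.4, 0,0,0,-0.02,0.06,0.75,0.3, 0,0,0,-0.02,0.06,0.75,0.2, 0,0,0,-0.02,0.06,0.75,0.2]' 30
python3 -c "
from h import *
plan([.3963,-.319,.08],np.pi/2)
a=[cv2.resize(np.ascontiguousarray(robot.capture(c)[y:y+100,x:x+160,::-1]),None,fx=4,fy=4) for c,x,y in(('side',290,290),)];cv2.imwrite('pics/c3.png',np.vstack(a))"
```

```text
clock: 28.9
position: [0.3964, -0.3184, 0.0578]
eef_rot: [0.001, 3.141, -0.001]
contact_force: [-0.6, 0.1, 2.5]
opening: 0.431
grasp_force: 30.0
t 28.9 pos [ 0.3964 -0.3184  0.0578] shift [ 0.004 -0.021 -0.739] turn [-0.  0. -0.]
```

View pics/c3.png

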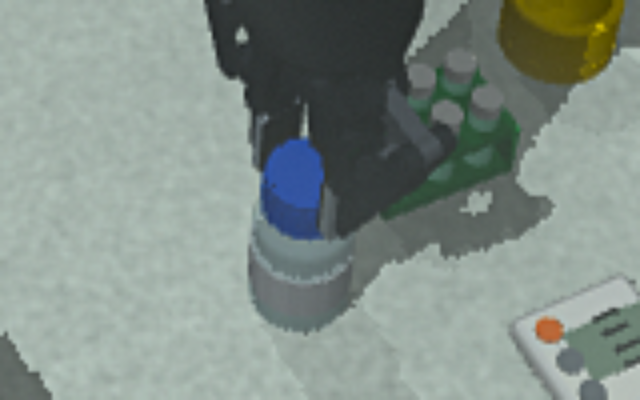

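The cap is now between the pads at (295,190) with 30 N of grip and the bottle is upright. I'll carry it around the front of the stirrers.

```bash
python3 -m inch '[0,0,0,0,0,-0.5,0.2, 0,0,0,0,0,-2,0.2, 0,0,0,0,0.3,-4,0.2, 0,0,0,0,2,-5,0.2, 0,0,0,0,4,-5,0.2, 0,0,0,0,6,-5,0.2, 0,0,0,0,8,-5,0.2, 0,0,0,0,9.5,-5,0.2]'
python3 -m inch '[0,0,0,-0.5,1.3,0,0.2, 0,0,0,-2,1.74,0,0.2, 0,0,0,-3.7,1.74,0,0.2, 0,0,0,-5,1.74,0,0.2, 0,0,0,-5.7,1.74,0,0.2, 0,0,0,-5.85,1.74,0,0.2, 0,0,0,-5.85,1.74,0,0.2]'
python3 -c "
from h import *
plan([.572,.0188,.0588],np.pi/2)"
```

```text
clock: 29.95
position: [0.3956, -0.0309, 0.2082]
eef_rot: [-0.0, 3.141, 0.0]
contact_force: [1.5, 0.4, -1.0]
opening: 0.431
grasp_force: 30.8
clock: 30.82
position: [0.5711, 0.019, 0.2075]
eef_rot: [-0.001, -3.14, -0.0]
contact_force: [-0.6, -0.5, -1.3]
opening: 0.429
grasp_force: 30.8
t 30.82 pos [0.5711 0.019  0.2075] shift [-0.035 -0.007  4.957] turn [ 0.  -0.1 -0. ]
```

```bash
python3 -m inch '[0,0,0,-0.02,0,1,0.2, 0,0,0,-0.02,0,2.3,0.2, 0,0,0,-0.02,0,3.5,0.2, 0,0,0,-0.02,0,4.3,0.2, 0,0,0,-0.02,0,4.7,0.2, 0,0,0,-0.02,0,4.85,0.2, 0,0,0,-0.02,0,4.92,0.2, 0,0,0,-0.02,0,4.94,0.2]'
python3 -m inch '[0,0,0,0,0,0.02,0.2, 0,0,0,0,0,0.03,0.2, 0,0,0,0,0,0.03,0.2]'

```

```text
clock: 31.82
position: [0.5732, 0.0189, 0.0601]
eef_rot: [0.001, 3.14, -0.0]
contact_force: [-0.6, 0.1, -1.8]
opening: 0.434
grasp_force: 30.8
clock: 32.2
position: [0.5727, 0.019, 0.0585]
eef_rot: [0.001, 3.141, -0.0]
contact_force: [-0.8, 1.0, -1.3]
opening: 0.431
grasp_force: 30.8
```

```bash
python3 -m inch '[0,0,0,0.01,0,0.03,0.2, 0,0,0,0.01,0,0.04,0.2, 0,0,0,0.01,0,0.05,0.2]'
python3 -m inch '[0,0,0,0,0,0,0.5, 0,0,0,0,0,0,0.65, 0,0,0,0,0,0,0.65, 0,0,0,0,0,-1,0.65, 0,0,0,0,0,-3,0.65, 0,0,0,1,0,-5,0.65, 0,0,0,3,0,-5,0.65, 0,0,0,5,1,-5,0.65]'
python3 -c "
from h import *
plan([.5832,.3738,.2],np.pi/2)"
```

```text
clock: 32.58
position: [0.5731, 0.0189, 0.0578]
eef_rot: [0.001, 3.14, -0.0]
contact_force: [-1.1, -0.6, 7.1]
opening: 0.426
grasp_force: 31.5
clock: 33.58
position: [0.4256, 0.0465, 0.2077]
eef_rot: [0.006, 3.139, -0.0]
contact_force: [0.1, 1.5, 1.0]
opening: 0.647
grasp_force: 0.0
t 33.58 pos [0.4256 0.0465 0.2077] shift [-5.214 10.929  0.266] turn [-0.   0.1 -0.2]
```

```bash
python3 -m inch '[0,0,0,0,2,0,0.65, 0,0,0,0,4,0,0.65, 0,0,0,0,6,0,0.6, 0,0,0,-0.7,7.8,0,0.6, 0,0,0,-1.8,9.3,0,0.6, 0,0,0,-3.3,10.5,0,0.6, 0,0,0,-4.7,10.9,0,0.6, 0,0,0,-5.2,10.93,0,0.6]'
python3 -c "
from h import *
a=fit('amber_bottle',.5832,.3738);robot.capture('top')
fit('clear_bottle',.572,.0188);fit('beaker',.569,-.117,.08,take=False)
plan([.5832,.3738,.067],np.pi/2)"
```

```text
clock: 34.58
position: [0.5844, 0.3757, 0.2054]
eef_rot: [-0.001, -3.141, 0.001]
contact_force: [0.1, -0.6, -0.3]
opening: 0.599
grasp_force: 0.0
amber_bottle [0.5833 0.3737] err 0.073 ['top', 'side']
clear_bottle [0.5707 0.0176] err 0.075 ['top', 'side']
beaker [ 0.567  -0.1185] err 0.068 ['top', 'side']
t 35.12 pos [0.5823 0.3748 0.2074] shift [-0.027 -0.035  4.68 ] turn [ 0.  0. -0.]
```

```bash
python3 -m inch '[0,0,0,-0.03,-0.03,1.5,0.6, 0,0,0,-0.03,-0.03,3,0.6, 0,0,0,-0.03,-0.03,4.1,0.6, 0,0,0,-0.03,-0.03,4.6,0.6, 0,0,0,-0.03,-0.03,4.64,0.6, 0,0,0,-0.03,-0.03,4.64,0.4, 0,0,0,-0.03,-0.03,4.64,0.1, 0,0,0,-0.03,-0.03,4.64,0.1]' 30
python3 -m inch '[0,0,0,0,0,0,0.1, 0,0,0,0,0,0,0.1]'
```

```text
clock: 36.12
position: [0.5849, 0.3744, 0.0697]
eef_rot: [0.001, 3.139, 0.002]
contact_force: [0.7, -1.1, 6.7]
opening: 0.323
grasp_force: 29.9
clock: 36.38
position: [0.5849, 0.3743, 0.0697]
eef_rot: [0.002, 3.139, 0.002]
contact_force: [-0.7, -1.2, 5.8]
opening: 0.327
grasp_force: 29.9
```

```bash
python3 -m inch '[0,0,0,0,0,-0.5,0.1, 0,0,0,0,0,-2,0.1, 0,0,0,0.3,0,-4,0.1, 0,0,0,1.8,0,-5.3,0.1, 0,0,0,3.6,-0.7,-5.3,0.1, 0,0,0,4.8,-2.2,-5.3,0.1, 0,0,0,5.1,-4.2,-5.3,0.1, 0,0,0,5.1,-6.2,-5.3,0.1]'
python3 -m inch '[0,0,0,0,-2,0,0.1, 0,0,0,0,-4,0,0.1, 0,0,0,-0.5,-5.5,0,0.1, 0,0,0,-2.3,-5.73,0,0.1, 0,0,0,-4.2,-5.73,0,0.1, 0,0,0,-6,-5.73,0,0.1, 0,0,0,-7,-5.73,0,0.1, 0,0,0,-7.17,-5.73,0,0.1]'
python3 -c "
from h import *
robot.capture('top')
plan([.647,.0165,.071],np.pi/2)"
```

```text
clock: 37.38
position: [0.4292, 0.1869, 0.2277]
eef_rot: [-0.002, 3.14, 0.0]
contact_force: [1.8, -0.6, 0.3]
opening: 0.324
grasp_force: 29.8
clock: 38.38
position: [0.6466, 0.0159, 0.2264]
eef_rot: [-0.001, -3.141, -0.0]
contact_force: [-0.4, 0.5, -0.7]
opening: 0.323
grasp_force: 30.0
t 38.42 pos [0.6459 0.016  0.2264] shift [-0.039  0.017  5.181] turn [ 0. -0. -0.]
```

```bash
python3 -m inch '[0,0,0,-0.03,0.02,1,0.1, 0,0,0,-0.03,0.02,2.5,0.1, 0,0,0,-0.03,0.02,3.8,0.1, 0,0,0,-0.03,0.02,4.6,0.1, 0,0,0,-0.03,0.02,5,0.1, 0,0,0,-0.03,0.02,5.1,0.1, 0,0,0,-0.03,0.02,5.15,0.1, 0,0,0,-0.03,0.02,5.17,0.1]'
python3 -m inch '[0,0,0,0,0,0.02,0.1, 0,0,0,0,0,0.03,0.1, 0,0,0,0,0,0.04,0.1, 0,0,0,0,0,0.05,0.1, 0,0,0,0,0,0.05,0.1]'

```

```text
clock: 39.42
position: [0.6471, 0.0165, 0.0727]
eef_rot: [0.001, 3.14, -0.0]
contact_force: [-0.6, -0.1, -1.0]
opening: 0.327
grasp_force: 30.0
clock: 40.05
position: [0.6463, 0.0165, 0.07]
eef_rot: [-0.001, -3.142, -0.0]
contact_force: [-0.8, 1.0, -1.2]
opening: 0.322
grasp_force: 30.0
```

```bash
python3 -m inch '[0,0,0,-0.01,0,0.03,0.1, 0,0,0,-0.01,0,0.05,0.1, 0,0,0,-0.01,0,0.07,0.1, 0,0,0,-0.01,0,0.07,0.1]'

```

```text
clock: 40.55
position: [0.6477, 0.0164, 0.0697]
eef_rot: [0.001, 3.139, -0.001]
contact_force: [-1.0, -0.7, 7.7]
opening: 0.324
grasp_force: 30.9
```

```bash
python3 -m inch '[0,0,0,0,0,0,0.4, 0,0,0,0,0,0,0.55, 0,0,0,0,0,0,0.55, 0,0,0,0,0,-1,0.55, 0,0,0,0,0,-3,0.55, 0,0,0,0,0,-5,0.55, 0,0,0,2,0,-5,0.55, 0,0,0,4,0,-5,0.55]'
python3 -m inch '[0,0,0,2,0,0,0.55, 0,0,0,4,1,0,0.55, 0,0,0,4.5,3,0,0.55, 0,0,0,4.5,5,0,0.55, 0,0,0,4.5,7,0,0.55, 0,0,0,4.5,9,0,0.55, 0,0,0,4.5,11,0,0.55, 0,0,0,4.5,11,0,0.55]'
python3 -c "
from h import *
robot.capture('top');robot.capture('side')
fit('clear_bottle',.572,.0188,take=False);fit('amber_bottle',.646,.0165,take=False);fit('beaker',.569,-.117,.08,take=False);fit('block',.5753,.155,.09,take=False);fit('flask',.5753,.155,.1095,take=False)
a=np.ascontiguousarray(robot.capture('top')[100:260,180:480,::-1]);b=np.ascontiguousarray(robot.capture('side')[120:300,200:500,::-1])
cv2.imwrite('pics/e.png',cv2.resize(np.vstack([a,b]),None,fx=1.75,fy=1.75))"
```

```text
clock: 41.55
position: [0.5265, 0.0165, 0.2188]
eef_rot: [0.001, 3.139, -0.0]
contact_force: [-0.0, 0.4, -0.0]
opening: 0.545
grasp_force: 0.0
clock: 42.55
position: [0.3914, 0.3502, 0.2175]
eef_rot: [-0.008, 3.142, 0.001]
contact_force: [0.1, -1.5, -0.7]
opening: 0.55
grasp_force: 0.0
clear_bottle [0.5721 0.0176] err 0.08 ['top', 'side']
amber_bottle [0.6446 0.0141] err 0.254 ['top', 'side']
beaker [ 0.568  -0.1182] err 0.053 ['top', 'side']
block [0.5749 0.1547] err 0.831 ['top', 'side']
flask [0.5751 0.1558] err 0.143 ['top', 'side']
```

View pics/e.png

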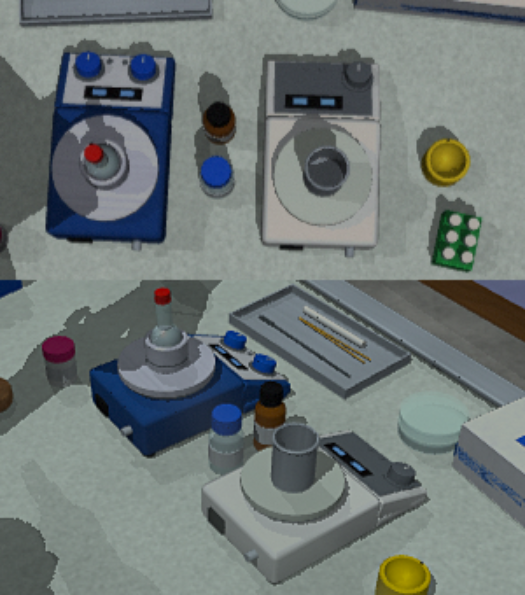

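Everything is upright and in place. The flask is in the block on the blue plate (95,155), the beaker is on the white plate (325,170), and the clear bottle (217,175) and amber bottle (219,120) are in line between the stirrers.

```bash
python3 -c "
from cell import robot
print(robot.sign_off())"
```

```text
the job is handed in; nothing more can be done
None
```

I set the fume cupboard up as asked and handed the job in at about 43 s: every item is in place, about 1–2 mm from its target by camera, with about 3 cm between the bottles; the first grip on the clear bottle closed above its cap without touching it, and the second held.

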